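# Lift the drill-jig plate off its dowels

### The arm

A 7-joint arm with a two-finger parallel gripper is mounted at the origin on a cart in front of the work surface, level with it; the furniture and walls round the work are solid. World frame = base frame: x ahead of the robot, y to its left, z up, the work surface at z = 0. Lengths are in m, angles in rad, forces in N, time in s.
With the tool pointing down it reaches from about 0.425 to 0.875 m from the base axis. Payload 8.4 kg.
Tool frame: the origin (TCP) lies on the centre line of the jaws, within the pads' length; the fingertips stand 19 mm ahead of it and the grasp point (between the pads) is the TCP; z points along the fingers, y is the line along which they close (so a half turn about z gives the same grasp; the last joint's range is limited). The gripper opens to 85 mm and grips with 20 to 120 N. Pads are 22 mm wide; open, the fingers measure 114 mm over their backs; the gripper's body (76 mm by 85 mm) begins 54 mm behind the grasp point. The pads swing forward as they close: fully open they stand 13 mm farther back than shut.
Start: joints at [-1.262, 0.333, 0.04, 1.465, -0.013, 1.343, -0.059], TCP at [0.258, 0.597, 0.25] pointing down, gripper open.
Joint ranges: [-2.58, 2.58], [-0.38, 2.09], [-1.3, 1.39], [0.25, 2.4], [-1.5, 4.64], [0.08, 2.09], [-2.65, 2.65]. Speed limits (rad/s): [2.22, 2.22, 2.79, 2.79, 3.14, 3.14, 3.14].

### API

Orientations are given as a unit quaternion [x, y, z, w].
In Python, from cell import robot gives the robot as it stands. The module is installed in compiled form; this text tells all that it offers.
- The arm moves only by the tool jog_arm, never from a script. Its argument "steps" is text: rows parted by semicolons, each of 7 numbers parted by spaces: the shift along the tool's x, y, z in units of 40 mm (1.0 is 40 mm), then the turn, a rotation vector about the tool's x, y, z in units of 6 degrees (1.0 is 6 degrees), then the opening, from -1 (shut) to 1 (fully open). A call has 1 to 20 rows; each row is the pose to reach, as a shift and turn from the pose commanded when the call began, along the tool's axes at that moment; what a row does not reach only later rows make up. A row lasts 1/12 s, in which the tool goes at most 41.7 mm and 7.16 degrees, less where a joint would pass 70% of its speed; a pose out of reach is approached as far as the arm can. A call with a gripper value outside its range is refused whole. The fingers move at their own pace and stop on an object; the grip force is fixed at half the most. Time passes only in rows, so rows that repeat a pose let the fingers close. It gives the time, the measured TCP pose, the force, the opening and the grip force at its end, in the units of the state.
- robot.state(): the state, without advancing time (a new reading comes with each control period).
- robot.camera(name): name is "scene" or "top" or "wrist"; returns the picture (400x640x3 uint8, red, green, blue); there is no depth.
- robot.camera_params(name): a dict with "fx", "fy", "cx", "cy" (pixels), "dist_coeffs" ([k1, k2, p1, p2, k3] as OpenCV has them; the pictures are not rectified), "origin" and "attitude" of the camera in the world; the wrist camera has in their place "mount" (4x4, takes a point from camera to tool coordinates, whose origin is the TCP and whose axes are the flange's). Camera axes: x right, y down, z forward; pixel columns grow to the right and rows downward; lengths in m; the calibration is good to about 2 mm. A picture is of the moment at which its call begins: read the wrist's pose just before it. camera_params takes no time and is no camera call.
- robot.finish_job(): hands the job in; it is judged then, once.
Trained networks look in the newest picture that a camera, given by its name, has taken for a name from the list of things; names that differ only in an ending like _2 or _b are one class to them, and where a whole thing is asked for, a point or a joint stands for the part that bears it (a point fixed in the world has none). Each returns a list of dicts, best first, with "score" (0 to 1); they miss things now and then, are a little off and sometimes report something else, mostly with a low value. They report only what shows in the picture. A call takes as long as a camera call.
- robot.regions_of(camera, name): "region" (400x640 bool, what is visible of it) and "uv" ([column, row] in pixels, amid what is visible of it).
The state is a dict: "clock": time; "joint_pos": joint angles; "joint_vel": joint speeds; "joint_torque": joint torques, N m; "tcp_pos": TCP position; "tcp_rot": TCP orientation; "force": force on the tool from outside, world axes, zero at the start; "moment": the same for the moment, N m; "gripper_width": finger opening in m; "grasp_force": force on a finger pad.
Only numpy, scipy, OpenCV 4.12 (cv2) and the standard library are available. Lean on these libraries where they do the work, as an engineer would, in place of code of your own. Each camera call takes 0.05 s, during which the arm holds its last target. There are 200 camera calls.

### The job

Two drill jigs stand on the bench. Take the longer steel jig plate, the one with the bar handle, straight up off its two dowels, keeping it level, and set it down flat in the middle of the bare wooden board before you let go of it. Leave the shorter plate with the round knob where it is.

Things in the scene. Friction and masses are not known exactly. Their poses are not given: they have to be found in the camera images.
- long_plate: Longer jig plate, dark steel, 0.25-0.5 kg, 60 (x) x 120 (y) x 10 mm. Origin: centre of its bridge handle's bar, 34 mm above the plate's underside; z up; half a turn looks the same. Bar 14 (x) x 58 (y) x 16 mm, 16 mm free below it: pinch it at the middle along x. Holes at y = +-46 mm, 1.5 mm wider than the dowels, which stand 12 mm above the plate; it must rise 22 mm to clear them.
- long_base: Fixed grey base under the longer plate: 80 (x) x 132 (y) x 20 mm. Origin: centre of its underside on the bench; axes as the plate's while seated. Two upright 10 mm steel dowels at y = +-46 mm reach 42 mm above the bench. Seated, the plate's bar centre is 54 mm above the bench.
- short_plate: Shorter jig plate, to be left alone, loose on the two dowels of its own grey base (80 x 100 x 20 mm): dark steel, 60 (x) x 90 (y) x 10 mm, with a round black knob 26 mm wide and 34 mm high in its middle. Origin on the knob's axis, 54 mm above the bench.
- board_top (a point): Centre of the upper face, 10 mm above the bench, of the bare wooden board fixed on the bench: 130 (x) x 144 (y) x 10 mm, z up. Jigs and board change places and turn a little; small tools and padlocks up to 55 mm high lie about; the tall bench vice stands behind, its screw reaching out towards the robot between the middle and right-hand places.

How it is judged:
On the way, in this order (a step that is already met when the one before it is completed fails the run):
1. the longer plate is straight above its base, level and clear of the dowels (z of long_plate in the frame of long_base above 0.077 m and horizontal distance between long_plate and long_base below 0.02 m and angle between long_plate's own z axis and vertical below 0.2 rad), for 0.05 s.
2. it is brought down onto the middle of the board while still held (z of long_plate in the frame of board_top below 0.046 m and horizontal distance between long_plate and board_top below 0.03 m and contact force between the fingers and long_plate above 1 N), for 0.05 s.
At the end, for the whole second after the job is handed in: The longer plate lies flat (within about 6 degrees) and still on the board's upper face, its middle within 30 mm of the board's middle, released; the shorter plate is within 15 mm of where it was, on its dowels (horizontal distance between long_plate and board_top below 0.03 m and z of long_plate in the frame of board_top between 0.03 and 0.038 m and angle between long_plate's own z axis and vertical below 0.1 rad and linear speed of long_plate below 0.02 m/s and distance of short_plate from where it was at the start of the episode below 0.015 m); the robot touches nothing.
It fails at once if the longer plate is tilted by more than 15 degrees (angle between long_plate's own z axis and vertical above 0.262 rad).
It fails at once if the shorter plate is moved by more than 15 mm (distance of short_plate from where it was at the start of the episode above 0.015 m).
It also fails if it takes over 48 s, if anything falls off the work surface, if the arm or the gripper's body presses on something with over 40 N, if the wrist force passes 120 N, or if a joint passes its speed limit or range.

## Working session

There is one attempt and no reset: what is moved stays moved. The work goes in short steps, Python scripts to look and compute and a tool call to move; the robot and the scene stay as the last step left them, time stands still between calls to the robot, and variables do not carry over. Pictures are saved under pics/ and viewed, at most 10 in all, crops included, and the job is handed in when it is done.

Besides the shell and the picture viewer there is one more tool, called after "Call:" as name(argument=value, ...) on one line, values as JSON. jog_arm: Moves the arm, as the interface text tells. Its arguments: {"type":"object","properties":{"steps":{"type":"string"}},"required":["steps"]}

```bash
mkdir -p pics
cat > h.py <<'E'
import numpy as np, cv2
from scipy.spatial.transform import Rotation as R
from cell import robot
def snap(n,f=None):
    im=robot.camera(n)
    if f: cv2.imwrite('pics/'+f,im[:,:,::-1])
    return im
def att(p):
    a=np.array(p['attitude'],float)
    return a if a.shape==(3,3) else R.from_quat(a).as_matrix()
def cam(n):
    p=robot.camera_params(n)
    K=np.array([[p['fx'],0,p['cx']],[0,p['fy'],p['cy']],[0,0,1]]);d=np.array(p['dist_coeffs'],float)
    if 'mount' in p:
        s=robot.state();M=np.array(p['mount']);Rt=R.from_quat(s['tcp_rot']).as_matrix()
        return K,d,Rt@M[:3,:3],Rt@M[:3,3]+np.array(s['tcp_pos'])
    return K,d,att(p),np.array(p['origin'],float)
def ray2z(c,uv,z):
    K,d,A,o=c
    q=cv2.undistortPoints(np.array(uv,float).reshape(-1,1,2),K,d).reshape(-1,2)
    v=np.c_[q,np.ones(len(q))]@A.T
    return o+v*((z-o[2])/v[:,2])[:,None]
def proj(c,X):
    K,d,A,o=c
    return cv2.projectPoints((np.atleast_2d(X)-o)@A,np.zeros(3),np.zeros(3),K,d)[0].reshape(-1,2)
E
python3 - <<'E'
from h import *
snap('top','top0.png');snap('scene','sc0.png')
print(robot.camera_params('top'));s=robot.state();print(s['tcp_pos'],s['tcp_rot'],s['clock'])
for cn in('top','scene'):
    c=cam(cn)
    for n,z in(('long_plate',.03),('long_base',.02),('short_plate',.03)):
        for r in robot.regions_of(cn,n)[:2]:
            m=r['region'].astype(np.uint8);pts=np.argwhere(m)[:,::-1].astype(np.float32)
            print(cn,n,round(r['score'],2),np.round(r['uv']),m.sum(),np.round(ray2z(c,r['uv'],z),3),cv2.minAreaRect(pts) if len(pts) else 0)
E
```

```text
{'fx': 513.7514656373888, 'fy': 513.7514656373888, 'cx': 327.04508463925004, 'cy': 201.28413761789906, 'dist_coeffs': array([-0.08685083,  0.        ,  0.        ,  0.        ,  0.        ]), 'origin': array([0.20354918, 0.0231846 , 1.22058009]), 'attitude': array([-0.66975344,  0.73573098, -0.07280482,  0.06949615])}
[0.25762262 0.59634598 0.24950752] [ 2.02445215e-01  9.79293314e-01 -7.26814795e-04 -1.04904481e-04] 0.1
top long_plate 0.59 [215. 220.] 1333 [[0.426 0.274 0.03 ]] ((218.0, 219.0), (26.0, 52.0), 90.0)
top long_base 0.78 [228. 235.] 628 [[0.39  0.247 0.02 ]] ((219.5, 220.0), (34.0, 57.0), 90.0)
scene long_plate 0.82 [249. 180.] 674 [[0.419 0.238 0.03 ]] ((248.50003051757812, 178.00001525878906), (37.47665786743164, 21.92030906677246), 45.0)
scene long_plate 0.71 [247. 191.] 556 [[0.387 0.186 0.03 ]] ((247.1513214111328, 185.8976287841797), (52.784793853759766, 27.672523498535156), 29.357751846313477)
scene long_base 0.96 [250. 192.] 466 [[0.4   0.201 0.02 ]] ((247.9771728515625, 189.22805786132812), (52.20981979370117, 22.60667610168457), 10.124671936035156)
scene short_plate 0.68 [292. 203.] 802 [[0.434 0.079 0.03 ]] ((288.9961242675781, 201.937744140625), (42.52021408081055, 29.199565887451172), 41.423667907714844)
scene short_plate 0.42 [247. 192.] 424 [[0.386 0.184 0.03 ]] ((247.9423065185547, 189.21156311035156), (50.293052673339844, 20.685338973999023), 10.491477012634277)
```

View pics/top0.png

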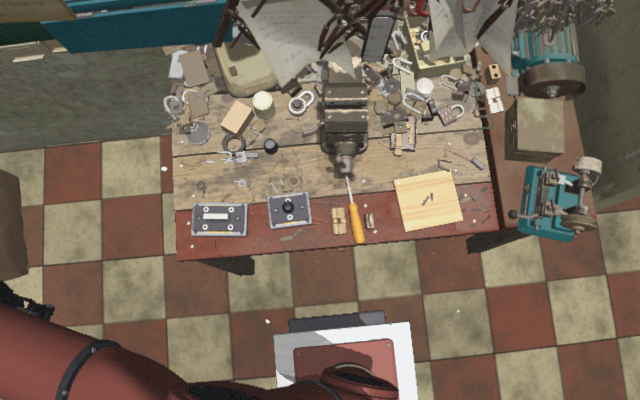

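View pics/sc0.png

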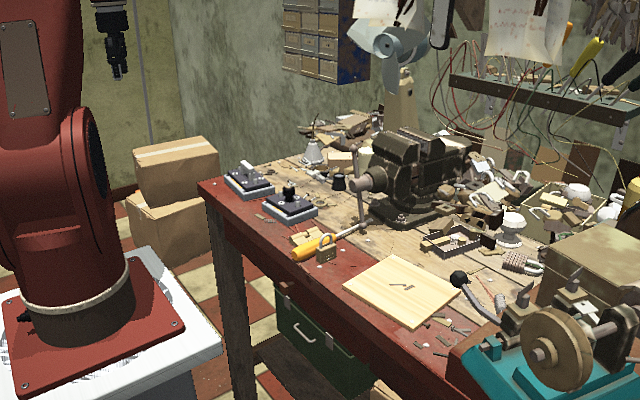

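The top view shows the long plate with its bar at about (215,216), the short plate with its knob at (288,208), and the board with corners near (394,178), (452,171), (464,222) and (405,231). There is a small dark mark on the board at (428,198). The vice screw ends at about (345,172), and a screwdriver and padlock lie at (355,222) and (368,220).

Run:
```python
from h import *
im=snap('top');c=cam('top')
cr=cv2.resize(im[150:260,170:480],None,fx=2.5,fy=2.5,interpolation=cv2.INTER_CUBIC);cv2.imwrite('pics/topc.png',cr[:,:,::-1])
print('board',ray2z(c,[(394,178),(452,171),(464,222),(405,231)],.01).round(3).tolist())
print('bar ends',ray2z(c,[(203,216),(228,216)],.062).round(3).tolist())
print('base corners',ray2z(c,[(193,206),(246,204),(246,234),(193,236)],.02).round(3).tolist())
print('knob',ray2z(c,[(288,207)],.064).round(3), 'vice screw end',ray2z(c,[(345,175)],.12).round(3))
hsv=cv2.cvtColor(im,cv2.COLOR_RGB2HSV)
m=cv2.inRange(im,(190,150,80),(255,235,200));m[:,:380]=0;m[:,480:]=0;m[:160]=0;m[240:]=0
m=cv2.morphologyEx(m,cv2.MORPH_CLOSE,np.ones((7,7)))
n,l,st,ce=cv2.connectedComponentsWithStats(m);i=1+st[1:,4].argmax()
r=cv2.minAreaRect(np.argwhere(l==i)[:,::-1].astype(np.float32));b=ray2z(c,cv2.boxPoints(r),.01)
print(r,b.round(3).tolist(),b.mean(0).round(3),[np.linalg.norm(b[k]-b[k-1]).round(3) for k in range(4)])
m=robot.regions_of('top','long_plate')
```

```text
board [[0.493, -0.162, 0.01], [0.497, -0.305, 0.01], [0.369, -0.316, 0.01], [0.361, -0.172, 0.01]]
bar ends [[0.432, 0.294, 0.062], [0.427, 0.236, 0.062]]
base corners [[0.467, 0.327, 0.02], [0.46, 0.199, 0.02], [0.388, 0.204, 0.02], [0.395, 0.33, 0.02]]
knob [[0.435 0.097 0.064]] vice screw end [[ 0.483 -0.038  0.12 ]]
((432.423095703125, 191.61538696289062), (67.26783752441406, 98.64642333984375), 78.6900634765625) [[0.521, -0.124, 0.01], [0.548, -0.369, 0.01], [0.381, -0.376, 0.01], [0.357, -0.137, 0.01]] [ 0.451 -0.251  0.01 ] [np.float64(0.165), np.float64(0.246), np.float64(0.167), np.float64(0.24)]
```

View pics/topc.png

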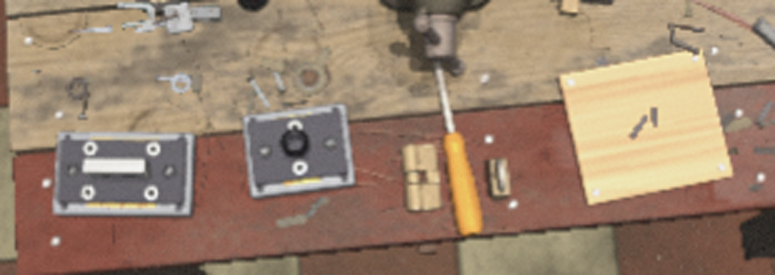

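Call:
jog_arm(steps="-7.2 -5.9 0 0 0 11.7 1;-7.2 -5.9 0 0 0 11.7 1;-7.2 -5.9 0 0 0 11.7 1;-7.2 -5.9 0 0 0 11.7 1;-7.2 -5.9 0 0 0 11.7 1;-7.2 -5.9 0 0 0 11.7 1;-7.2 -5.9 0 0 0 11.7 1;-7.2 -5.9 0 0 0 11.7 1;-7.2 -5.9 0 0 0 11.7 1;-7.2 -5.9 0 0 0 11.7 1;-7.2 -5.9 0 0 0 11.7 1;-7.2 -5.9 0 0 0 11.7 1;-7.2 -5.9 0 0 0 11.7 1;-7.2 -5.9 0 0 0 11.7 1;-7.2 -5.9 0 0 0 11.7 1")

```text
clock: 1.75
tcp_pos: [0.428, 0.2668, 0.2502]
tcp_rot: [0.728, 0.686, -0.0, 0.0]
force: [-0.1, 1.3, 0.9]
gripper_width: 0.0855
grasp_force: 0.0
```

Run:
```python
from h import *
s=robot.state();c=cam('wrist');im=snap('wrist','w1.png')
print(s['clock'],s['tcp_pos'].round(4),R.from_quat(s['tcp_rot']).as_matrix().round(3).tolist(),s['joint_pos'])
print(proj(c,[[.4295,.265,.062]]),c[3])
```

```text
1.75 [0.428  0.2668 0.2502] [[0.059, 0.998, -0.0], [0.998, -0.059, -0.0], [-0.0, -0.0, -1.0]] [-0.98400738  0.02686847  0.34724437  1.82737156 -0.00941732  1.28929759
 -0.6928974 ]
[[318.2594748  182.43082727]] [0.42990856 0.33992152 0.37369811]
```

View pics/w1.png

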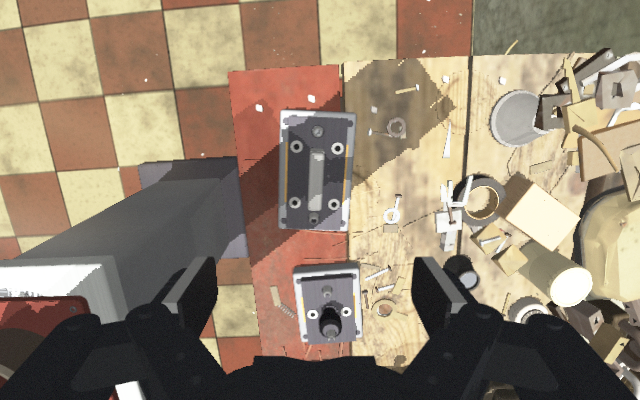

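The wrist view shows the bar from about (317,149) to (315,210), the dowels at (317,131) and (314,219), and the short plate's knob near (331,322).

Run:
```python
from h import *
c=cam('wrist')
def f(n,p,z):
    w=ray2z(c,p,z);d=w[0]-w[1];print(n,w.round(4).tolist(),w.mean(0).round(4),'len',np.linalg.norm(d).round(4),'yaw',np.degrees(np.arctan2(-d[0],d[1])).round(2))
im=robot.camera('wrist')
g=cv2.cvtColor(im,cv2.COLOR_RGB2GRAY)
m=(g[140:220,305:328]>125).astype(np.uint8)
n,l,st,ce=cv2.connectedComponentsWithStats(m);i=1+st[1:,4].argmax();r=cv2.minAreaRect((np.argwhere(l==i)[:,::-1]+[305,140]).astype(np.float32));print(r)
f('bar',[(317,149),(315,210)],.062);f('dowel',[(317,131),(314,219)],.042)
for a in('long_plate','long_base'):
    for q in robot.regions_of('wrist',a)[:1]:
        mm=q['region'];r=cv2.minAreaRect(np.argwhere(mm)[:,::-1].astype(np.float32));print(a,q['score'],r,ray2z(c,[r[0]],.03 if a[5]=='p' else .02).round(4))
```

```text
((315.4495849609375, 180.43402099609375), (13.2645902633667, 59.456825256347656), 2.436648368835449)
bar [[0.4302, 0.2968, 0.062], [0.4249, 0.2373, 0.062]] [0.4275 0.267  0.062 ] len 0.0598 yaw -5.14
dowel [[0.4312, 0.3117, 0.042], [0.4229, 0.2208, 0.042]] [0.4271 0.2662 0.042 ] len 0.0913 yaw -5.25
long_plate 0.56 ((314.673583984375, 171.98745727539062), (59.994110107421875, 113.6851806640625), 2.2025980949401855) [[0.4264 0.2686 0.03  ]]
long_base 0.79 ((315.947265625, 169.92396545410156), (76.13298797607422, 120.65801239013672), 2.12109637260437) [[0.4278 0.2687 0.02  ]]
```

Call:
jog_arm(steps="0 0 1 0 0 0.3 0;0 0 2 0 0 0.3 0;0 0 3 0 0 0.3 0;0 0 3.8 0 0 0.3 0;0 0 4.3 0 0 0.3 0;0 0 4.6 0 0 0.3 0;0 0 4.8 0 0 0.3 0;0 0 4.8 0 0 0.3 0;0 0 4.8 0 0 0.3 0")

```text
clock: 2.7
tcp_pos: [0.4288, 0.266, 0.0586]
tcp_rot: [0.739, 0.673, 0.0, 0.0]
force: [-1.1, -0.8, 0.6]
gripper_width: 0.0429
grasp_force: 0.0
```

Call:
jog_arm(steps="0 0 0 0 0 0 -1;0 0 0 0 0 0 -1;0 0 0 0 0 0 -1;0 0 0 0 0 0 -1;0 0 0 0 0 0 -1;0 0 0 0 0 0 -1;0 0 0 0 0 0 -1;0 0 0 0 0 0 -1")

```text
clock: 3.37
tcp_pos: [0.4293, 0.2664, 0.0595]
tcp_rot: [0.739, 0.673, 0.001, -0.0]
force: [-0.7, -0.4, 6.0]
gripper_width: 0.0124
grasp_force: 59.4
```

Call:
jog_arm(steps="0 0 -0.1 0 0 0 -1;0 0 -0.25 0 0 0 -1;0 0 -0.4 0 0 0 -1;0 0 -0.6 0 0 0 -1;0 0 -0.8 0 0 0 -1;0 0 -1 0 0 0 -1;0 0 -1.2 0 0 0 -1;0 0 -1.4 0 0 0 -1;0 0 -1.5 0 0 0 -1;0 0 -1.5 0 0 0 -1;0 0 -1.5 0 0 0 -1;0 0 -1.5 0 0 0 -1")

```text
clock: 4.37
tcp_pos: [0.4283, 0.2656, 0.1179]
tcp_rot: [0.739, 0.673, -0.0, -0.0]
force: [-0.3, 0.5, -3.1]
gripper_width: 0.0133
grasp_force: 59.0
```

Run:
```python
from h import *
snap('scene','s2.png');im=cv2.imread('pics/s2.png')[60:300,150:450];cv2.imwrite('pics/s2c.png',cv2.resize(im,None,fx=2.5,fy=2.5))
```

```text
(no output)
```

View pics/s2c.png

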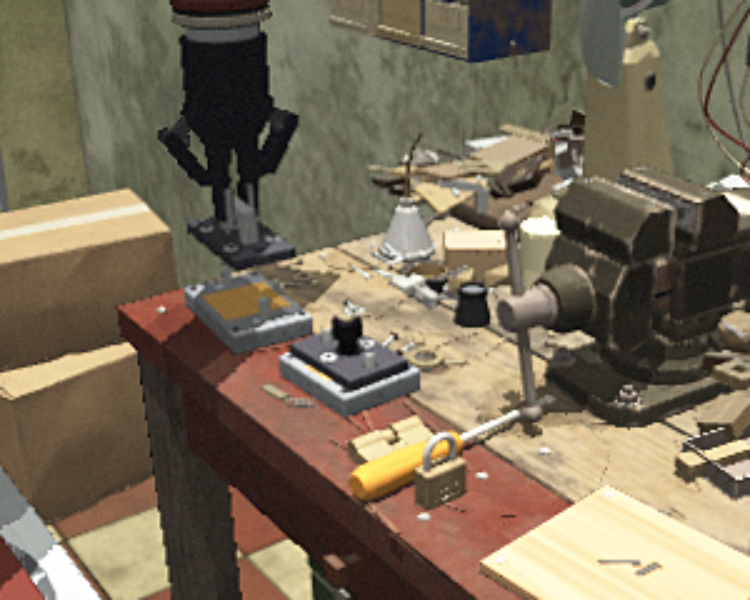

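The plate hangs level, clear of its dowels, and the base at about (245,310) in the crop is empty. The vice lever stands near (520,300), so I'll raise the plate above it before crossing.

Call:
jog_arm(steps="0 0 -0.3 0 0 0 -1;0 0 -0.8 0 0 0 -1;0 0 -1.4 0 0 0 -1;0 0 -2 0 0 0 -1;0 0 -2.6 0 0 0 -1;0 0 -3.2 0 0 0 -1;0 0 -3.8 0 0 0 -1;0 0 -4.3 0 0 0 -1;0 0 -4.7 0 0 0 -1;0 0 -4.9 0 0 0 -1;0 0 -5 0 0 0 -1;0 0 -5 0 0 0 -1")

```text
clock: 5.42
tcp_pos: [0.4286, 0.2658, 0.3182]
tcp_rot: [0.739, 0.673, -0.0, 0.0]
force: [0.7, 0.3, -3.7]
gripper_width: 0.0127
grasp_force: 59.1
```

Call:
jog_arm(steps="-0.2 0.05 0 0 0 0 -1;-0.5 0.1 0 0 0 -0.1 -1;-0.9 0.2 0 0 0 -0.1 -1;-1.4 0.3 0 0 0 -0.2 -1;-1.9 0.4 0 0 0 -0.2 -1;-2.4 0.5 0 0 0 -0.3 -1;-2.9 0.6 0 0 0 -0.3 -1;-3.4 0.7 0 0 0 -0.4 -1;-3.9 0.8 0 0 0 -0.4 -1;-4.4 0.9 0 0 0 -0.5 -1;-4.9 1 0 0 0 -0.6 -1;-5.4 1.1 0 0 0 -0.7 -1;-5.8 1.2 0 0 0 -0.7 -1;-6.1 1.25 0 0 0 -0.8 -1;-6.4 1.3 0 0 0 -0.8 -1;-6.5 1.3 0 0 0 -0.8 -1;-6.5 1.3 0 0 0 -0.8 -1")

```text
clock: 6.83
tcp_pos: [0.4556, 0.0009, 0.3178]
tcp_rot: [0.711, 0.703, -0.0, -0.0]
force: [0.0, 1.0, -3.6]
gripper_width: 0.0129
grasp_force: 59.0
```

Call:
jog_arm(steps="-0.2 0 0 0 0 0 -1;-0.5 0 0 0 0 -0.1 -1;-0.9 -0.1 0 0 0 -0.1 -1;-1.4 -0.1 0 0 0 -0.2 -1;-1.9 -0.2 0 0 0 -0.2 -1;-2.4 -0.2 0 0 0 -0.3 -1;-2.9 -0.3 0 0 0 -0.3 -1;-3.4 -0.3 0 0 0 -0.4 -1;-3.9 -0.4 0 0 0 -0.4 -1;-4.4 -0.4 0 0 0 -0.5 -1;-4.9 -0.5 0 0 0 -0.6 -1;-5.4 -0.5 0 0 0 -0.7 -1;-5.7 -0.57 0 0 0 -0.77 -1;-5.9 -0.57 0 0 0 -0.77 -1;-6 -0.57 0 0 0 -0.77 -1;-6 -0.57 0 0 0 -0.77 -1;-6 -0.57 0 0 0 -0.77 -1")

```text
clock: 8.25
tcp_pos: [0.431, -0.237, 0.3182]
tcp_rot: [0.681, 0.732, -0.0, -0.0]
force: [0.2, 0.1, -3.8]
gripper_width: 0.0125
grasp_force: 59.0
```

Call:
jog_arm(steps="0 0 0.3 0 0 0 -1;0 0 0.8 0 0 0 -1;0 0 1.4 0 0 0 -1;0 0 2 0 0 0 -1;0 0 2.6 0 0 0 -1;0 0 3.2 0 0 0 -1;0 0 3.8 0 0 0 -1;0 0 4.3 0 0 0 -1;0 0 4.7 0 0 0 -1;0 0 4.9 0 0 0 -1;0 0 5 0 0 0 -1;0 0 5 0 0 0 -1")

```text
clock: 9.25
tcp_pos: [0.4308, -0.2372, 0.118]
tcp_rot: [0.681, 0.732, -0.0, -0.0]
force: [-0.2, -0.4, -3.5]
gripper_width: 0.0126
grasp_force: 58.9
```

Run:
```python
from h import *
c=cam('scene');ct=cam('top');snap('scene','s3.png');snap('top','t3.png')
a=cv2.imread('pics/s3.png')[200:350,320:480];b=cv2.imread('pics/t3.png')[150:250,375:485]
a=cv2.resize(a,None,fx=2.5,fy=2.5);b=cv2.resize(b,None,fx=3.6,fy=3.6)
o=np.zeros((375,a.shape[1]+b.shape[1],3),np.uint8);o[:a.shape[0],:a.shape[1]]=a;o[:b.shape[0],a.shape[1]:]=b
cv2.imwrite('pics/j3.png',o)
print(ray2z(c,[(395,256),(461,288),(413,329),(343,290)],.01).round(3).tolist(),robot.state()['tcp_pos'])
```

```text
[[0.484, -0.173, 0.01], [0.501, -0.304, 0.01], [0.371, -0.32, 0.01], [0.349, -0.19, 0.01]] [ 0.43145751 -0.23775351  0.11912289]
```

View pics/j3.png

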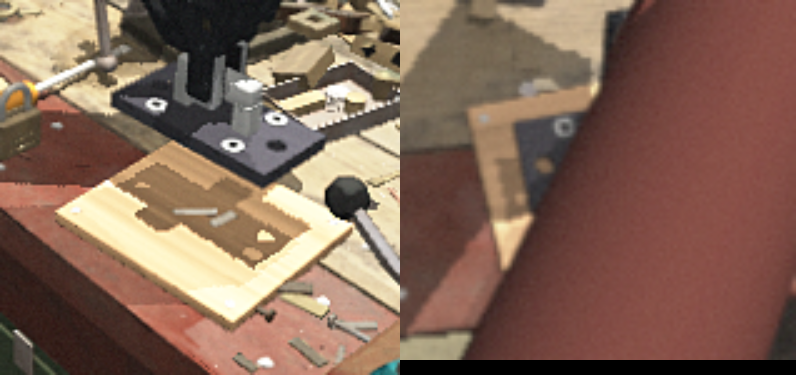

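The plate hangs level over the board. The two cameras put the board's centre within 9 mm of each other, averaging about (0.428, -0.242).

Call:
jog_arm(steps="-0.1 -0.08 0.2 0 0 0 -1;-0.1 -0.08 0.5 0 0 0 -1;-0.1 -0.08 0.8 0 0 0 -1;-0.1 -0.08 1.1 0 0 0 -1;-0.1 -0.08 1.3 0 0 0 -1;-0.1 -0.08 1.45 0 0 0 -1;-0.1 -0.08 1.55 0 0 0 -1;-0.1 -0.08 1.6 0 0 0 -1;-0.1 -0.08 1.65 0 0 0 -1;-0.1 -0.08 1.68 0 0 0 -1;-0.1 -0.08 1.68 0 0 0 -1;-0.1 -0.08 1.68 0 0 0 -1")

```text
clock: 10.35
tcp_pos: [0.4281, -0.242, 0.0514]
tcp_rot: [0.682, 0.732, 0.0, 0.0]
force: [0.4, -0.3, -3.3]
gripper_width: 0.013
grasp_force: 58.9
```

Call:
jog_arm(steps="0 0 0.02 0 0 0 -1;0 0 0.04 0 0 0 -1;0 0 0.06 0 0 0 -1;0 0 0.06 0 0 0 -1;0 0 0.06 0 0 0 -1")

```text
clock: 10.77
tcp_pos: [0.4281, -0.2419, 0.0495]
tcp_rot: [0.682, 0.732, 0.0, -0.0]
force: [-5.1, 2.8, 13.3]
gripper_width: 0.0126
grasp_force: 61.3
```

Call:
jog_arm(steps="0 0 0 0 0 0 -0.3;0 0 0 0 0 0 0;0 0 0 0 0 0 0;0 0 0 0 0 0 0;0 0 0 0 0 0 0;0 0 0 0 0 0 0;0 0 -0.3 0 0 0 0;0 0 -0.7 0 0 0 0;0 0 -1.2 0 0 0 0;0 0 -2 0 0 0 0;0 0 -2.8 0 0 0 0;0 0 -3.5 0 0 0 0;0 0 -4 0 0 0 0;0 0 -4.5 0 0 0 0;0 0 -4.5 0 0 0 0")

```text
clock: 12.02
tcp_pos: [0.4294, -0.2428, 0.2321]
tcp_rot: [0.682, 0.732, 0.002, 0.002]
force: [0.5, 0.3, 0.1]
gripper_width: 0.0426
grasp_force: 0.0
```

Run:
```python
from h import *
snap('scene','s4.png');a=cv2.imread('pics/s4.png')[130:350,200:500];cv2.imwrite('pics/s4c.png',cv2.resize(a,None,fx=2.6,fy=2.6))
```

```text
(no output)
```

View pics/s4c.png

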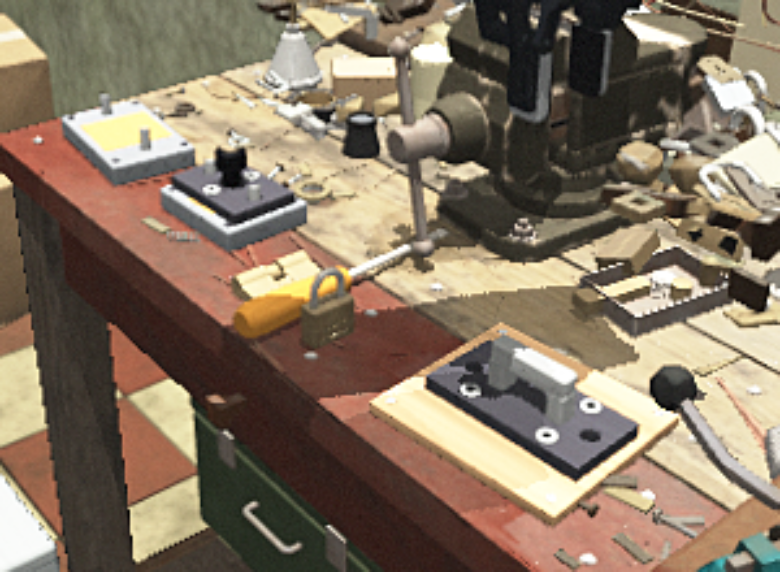

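The plate lies flat and released on the board. Its underside centre is at about (533,414) in the crop, against (528,412) for the board, so it is off by only a few mm. The short plate still sits on its dowels at (235,195).

```bash
python3 -c "
from cell import robot
print(robot.finish_job())"
```

```text
the job is handed in; nothing more can be done
None
```

I lifted the longer plate level off its dowels, set it flat within a few mm of the board's middle, and released it at about 12 s; the shorter plate looks undisturbed on its dowels, and the job is handed in with no verdict returned.

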